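# Open the grinder's spark guard and bring up the tool rest

### The arm

A 6-joint arm with a two-finger parallel gripper is mounted at the origin on the work surface. World frame = base frame: x ahead of the robot, y to its left, z up, the work surface at z = 0. Lengths are in m, angles in rad, forces in N, time in s.
With the tool pointing down it reaches from about 0.425 to 0.95 m from the base axis. Payload 3.5 kg.
Tool frame: the origin (TCP) lies at the very end of the fingers, on their centre line; the grasp point (between the pads) lies 19 mm behind it (grip_depth is the distance from the TCP to the grasp point, in m); x points along the fingers, z is the direction in which the jaws open and shut, and the axes are right-handed (so a half turn about x gives the same grasp; the last joint's range is limited). The gripper opens to 85 mm and grips with 20 to 120 N. Pads are 22 mm wide; open, the fingers measure 114 mm over their backs; the gripper's body (76 mm by 85 mm) begins 54 mm behind the grasp point. The pads swing forward as they close: fully open they stand 13 mm farther back than shut.
Start: joints at [-1.284, 0.286, 1.577, -0, 1.279, -0.15], TCP at [0.286, -0.612, 0.231] pointing down, gripper open.
Joint ranges: [-2.77, 2.77], [-0.9, 2.22], [0.21, 2.48], [-1.53, 4.67], [0.24, 2.81], [-2.84, 2.84]. Speed limits (rad/s): [2.79, 2.79, 3.14, 3.14, 3.14, 3.14].

### API

Orientations are given as a unit quaternion [x, y, z, w].
In Python, from plant import get_state, read_camera, calibration, sign_off, recognise, grip_depth gives the robot as it stands. The module is installed in compiled form; this text tells all that it offers.
- The arm moves only by the tool servo_tool, never from a script. Its argument "deltas" is a list that holds one entry, the list of rows, each a list of 4 numbers: the shift along the world's x, y, z scaled (see below), then the turn about the world's z scaled (see below). In form: [[[tx, ty, tz, spin], ...]]. A call has exactly 5 rows; each row is the pose to reach, as a shift and turn from the pose commanded when the call began; what a row does not reach only later rows make up. The controller multiplies each number of a shift by 10 cm and each number of a turn by 90 degrees. A row lasts 1/10 s, in which the tool goes at most 50 mm and 8.59 degrees, less where a joint would pass 70% of its speed; a pose out of reach is approached as far as the arm can. A call with a number of a shift or a turn outside -1 to 1 is refused whole. A call with a gripper value outside its range is refused whole. "claw" is the gripper's target within -1 to 1 (fully open at 1, half-way at 0, shut at -1), set as the call begins (left out, the last holds). The fingers move at their own pace and stop on an object; "force" is the grip in N (left out, the last holds). Time passes only in rows, so rows that repeat a pose let the fingers close, or fill a call up. It gives the time, the measured TCP pose, the force and the opening at its end, in the units of the state.
- get_state(): the state, without advancing time (a new reading comes with each control period).
- read_camera(name): name is "scene" or "top" or "wrist"; returns the picture (400x640x3 uint8, blue, green, red); there is no depth.
- calibration(name): a dict with "intrinsics" (3x3 intrinsics, pixels), "R" (3x3) and "t" (3): a world point X has camera coordinates R X + t; the wrist camera has in their place "T_tool_cam" (4x4, takes a point from camera to tool coordinates, whose origin is the TCP and whose axes are the tool frame's). Camera axes: x right, y down, z forward; pixel columns grow to the right and rows downward; lengths in m; the calibration is good to about 2 mm. A picture is of the moment at which its call begins: read the wrist's pose just before it. calibration takes no time and is no camera call.
- sign_off(): hands the job in, once; it reports no verdict.
Trained networks look in the newest picture that a camera, given by its name, has taken for a name from the list of things; names that differ only in an ending like _2 or _b are one class to them, and where a whole thing is asked for, a point or a joint stands for the part that bears it (a point fixed in the world has none). Each returns a list of dicts, best first, with "p" (0 to 1); they miss things now and then, are a little off and sometimes report something else, mostly with a low value. They report only what shows in the picture. A call takes as long as a camera call.
- recognise(camera, query): "at" ([x, y, z] in m, in world coordinates, good to about 4 mm: the middle of the surface that is visible of it).
The state is a dict: "time": time; "qpos": joint angles; "dq": joint speeds; "joint_efforts": joint torques, N m; "eef_pos": TCP position; "tcp_rot": TCP orientation; "contact_force": force on the tool from outside, world axes, zero at the start; "wrist_torque": the same for the moment, N m; "opening": opening from 0.0 (shut) to 1.0 (fully open).
Only numpy, scipy, OpenCV 4.12 (cv2) and the standard library are available. Lean on these libraries where they do the work, as an engineer would, in place of code of your own. Each camera call takes 0.05 s, during which the arm holds its last target. There are 200 camera calls.

### The job

Get the bench grinder ready for sharpening: push the counterweighted spark guard up past its balance point so that it swings over and stays raised by itself, then push the steel tool rest along its guideway towards the grinding stone until it is fully home against its stop. Just push both with the fingers: the tool rest must not be lifted or tipped, the other things on the bench stay where they are, and you finish clear of everything.

Things in the scene. Friction and masses are not known exactly. Their poses are not given: they have to be found in the camera images.
- grinder: Double-ended bench grinder, bolted down. Origin on the bench under the centre of the reddish stone; x points away from the operator side (the stone's working side faces -x), y along the spindle, z up. All 'grinder' coordinates are in this frame, mm. Stone 150 across, 26 thick, centre at height 135; motor and buffing wheel at y 60 to 286, up to 65 from the spindle.
- guard (a joint): Spark guard angle (rad): 0 = lowered, arm level on its lower stop; 1.6 = raised, arm upright on its upper stop. Balance at about 0.85: below it the guard falls back, above it it swings on by itself, damped, to the upper stop. About 2 N upwards at the bar starts it. A dark 50 mm counterweight stands 80 mm above the hinge when lowered, and swings back and down as the guard rises.
- guard_hinge (a point): On the guard's hinge axis, which lies along grinder y at grinder x = 10, height 200, by a grey post (y -58 to -42, 220 high). From it a flat arm runs 170 mm to -x (lowered) at y = -66 and carries a round steel crossbar along y, 14 mm diameter, from y = -155 to 45; a clear shield 95 wide, 55 high hangs from the bar at y -48 to 48. The bar goes up and over towards +x.
- push_bar (a point): Point on the crossbar's axis in the middle of its bare end (85 mm, grinder y -155 to -70, nothing hanging from it): the place to push from below. Moves with the guard, 170 mm from the hinge axis; at grinder x = -160, y = -112, height 200 when lowered.
- rest: Steel tool rest, about 0.55 kg, loose in the guideway; origin at the centre of its underside, 20 mm above the bench, x towards the stone. Foot 85 (x) x 56 (y) x 20 mm high; on it a pillar 40 x 46 mm and a top plate 60 x 62 x 8 mm, both flush with the foot's -x face; 80 mm high in all. Starts 30 to 60 mm short of the stop; home, its origin is at grinder x = -95.5.
- rest_face (a point): Middle of the rest's flat -x face (away from the stone), 18 mm above its underside: the place to push it, low so that it does not tip. At grinder x = -138 when the rest is home.
- rest_front (a point): Middle of the foot's +x end, which meets the end stop at grinder x = -53.
- rest_stop (a point): Middle of the end stop's face, at grinder x = -53, y = 0. The guideway leads straight to it along grinder x on the 20 mm base plate (x -225 to 75, y -85 to 45): two rails 12 mm wide, 12 mm high, at y = +-36, from x = -225 to -70, 60 mm apart inside.
- whetstone: Whetstone 120 x 42 mm on a wooden holder 130 x 50 mm, 32 mm high in all, lying on the bench by the grinder's -y side; not to be disturbed. Origin at the centre of its underside.
- honing_block: Wooden honing block 70 x 45 x 35 mm with a black rubber face, on the bench on the +y side of the guideway; not to be disturbed. Origin at the centre of its underside.
- driver: Screwdriver with yellow handle lying on the bench to the right; not to be disturbed.
- oil: White oil bottle, 52 mm diameter, 130 mm high, on the right; not to be disturbed.
- mug: White mug, 76 mm diameter, 90 mm high, on the right; not to be disturbed.
- rivets: Glass jar, 60 mm diameter, 70 mm high, on the left; not to be disturbed.
- spool: Cardboard ring, 90 mm diameter, 30 mm high, on the left; not to be disturbed.

How it is judged:
By the outcome, as a careful person would: the job done as asked, in the order asked, and still so for the second after the job is handed in, with the robot touching nothing.
It also fails if it takes over 58 s, if anything falls off the work surface, if the arm or the gripper's body presses on something with over 40 N, if the wrist force passes 120 N, or if a joint passes its speed limit or range.

## Working session

There is one attempt and no reset: what is moved stays moved. The work goes in short steps, Python scripts to look and compute and a tool call to move; the robot and the scene stay as the last step left them, time stands still between calls to the robot, and variables do not carry over. Pictures are saved under pics/ and viewed, about 8 in all and at most 12, crops included, and the job is handed in when it is done.

Besides the shell and the picture viewer there is one more tool, called after "Request:" by a JSON object that holds its "name" and its "arguments", one argument or row to a line. servo_tool: Moves the arm, as the interface text tells. Its arguments: {"type":"object","properties":{"deltas":{"type":"array"},"claw":{"type":"number"},"force":{"type":"number"}},"required":["deltas"]}

```bash
mkdir -p pics; python3 - <<'E'
from plant import *
import cv2, numpy as np
s=get_state();print(s['time'],s['eef_pos'],s['tcp_rot'],s['opening'],grip_depth)
for c in ("scene","top"):
    im=read_camera(c);cv2.imwrite(f"pics/{c}0.png",im)
    k=calibration(c);print(c,np.round(k['intrinsics'],1).tolist(),np.round(k['R'],3).tolist(),np.round(k['t'],3).tolist())
    for q in ("grinder","guard","guard_hinge","push_bar","rest","rest_face","rest_front","rest_stop","whetstone","honing_block"):
        print(q,[(np.round(r['at'],3).tolist(),round(r['p'],2)) for r in recognise(c,q)[:2]])
E
```

```text
0.0 [ 0.28539602 -0.61097925  0.22993074] [ 0.38033628  0.59708944 -0.37924032  0.5958232 ] 1.00504290108118 0.0187
scene [[515.4, 0.0, 320.5], [0.0, 515.4, 194.6], [0.0, 0.0, 1.0]] [[0.682, 0.731, 0.011], [0.61, -0.56, -0.561], [-0.404, 0.389, -0.828]] [-0.396, -0.257, 2.04]
grinder [([0.71, -0.003, 0.142], 0.64)]
guard [([0.578, -0.082, 0.203], 0.93)]
guard_hinge [([0.712, -0.003, 0.147], 0.8)]
push_bar [([0.574, -0.09, 0.205], 0.79), ([0.548, 0.11, 0.033], 0.74)]
rest [([0.554, -0.033, 0.05], 0.81)]
rest_face [([0.551, -0.035, 0.048], 0.96), ([0.71, -0.003, 0.142], 0.35)]
rest_front [([0.636, 0.465, 0.028], 0.69), ([0.552, -0.039, 0.055], 0.62)]
rest_stop [([0.713, -0.005, 0.143], 0.94)]
whetstone [([0.603, -0.22, 0.033], 0.56), ([0.712, -0.005, 0.141], 0.19)]
honing_block [([0.548, 0.112, 0.032], 0.56)]
top [[490.7, 0.0, 310.8], [0.0, 490.7, 204.3], [0.0, 0.0, 1.0]] [[-0.03, -1.0, -0.002], [-0.998, 0.03, -0.061], [0.061, 0.0, -0.998]] [0.019, 0.559, 1.383]
grinder [([0.654, 0.038, 0.156], 0.83)]
guard [([0.587, -0.087, 0.213], 0.58)]
guard_hinge [([0.659, 0.035, 0.156], 0.65)]
push_bar [([0.589, -0.092, 0.213], 0.79)]
rest [([0.552, -0.033, 0.105], 0.86)]
rest_face [([0.557, -0.032, 0.101], 0.8)]
rest_front [([0.554, -0.03, 0.103], 0.58)]
rest_stop [([0.662, 0.041, 0.16], 0.63), ([0.593, -0.208, 0.034], 0.43)]
whetstone [([0.594, -0.21, 0.032], 0.84), ([0.629, 0.47, 0.028], 0.54)]
honing_block [([0.542, 0.12, 0.033], 0.95)]
```

View pics/scene0.png

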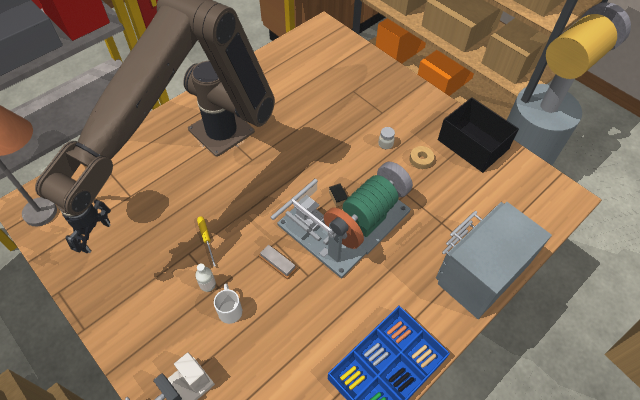

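View pics/top0.png

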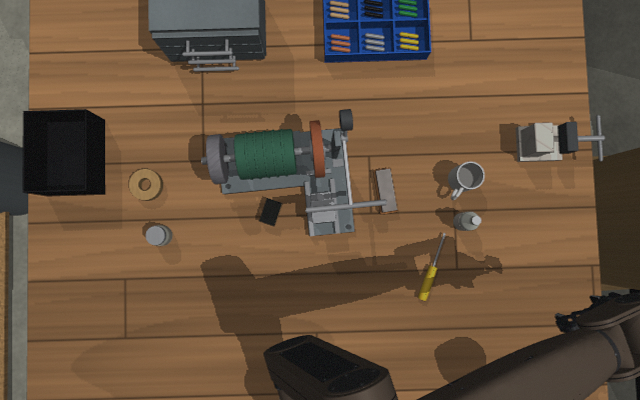

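The scene picture shows the grinder near (340,220), guard lowered, the bar running from about (272,215) to (335,235). The top picture shows the bar from (307,210) to (387,203), base plate corners near (310,235)/(355,232). I'll enlarge both for picking points.

```bash
python3 - <<'E'
import cv2
a=cv2.imread("pics/top0.png")[100:250,195:405];cv2.imwrite("pics/topc.png",cv2.resize(a,None,fx=3.8,fy=3.8,interpolation=cv2.INTER_CUBIC))
a=cv2.imread("pics/scene0.png")[150:285,240:420];cv2.imwrite("pics/scenec.png",cv2.resize(a,None,fx=4.4,fy=4.4,interpolation=cv2.INTER_CUBIC))
E
```

```text
(no output)
```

View pics/topc.png

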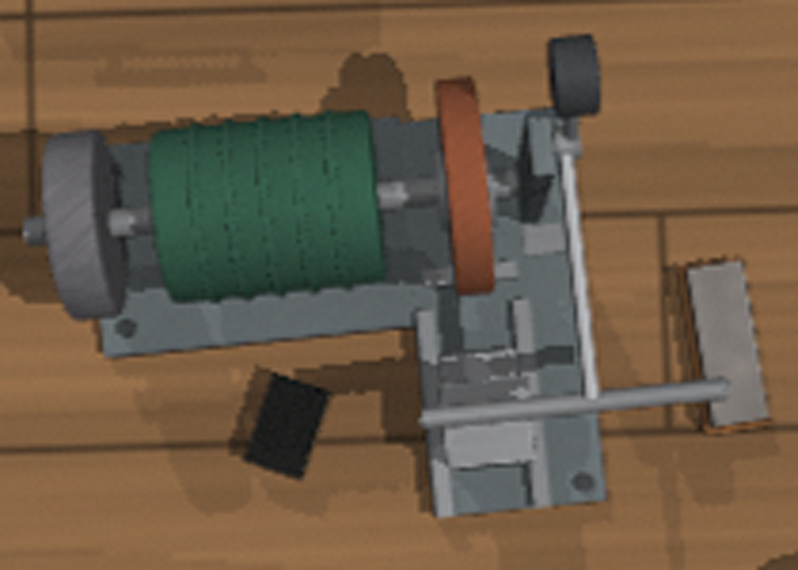

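View pics/scenec.png

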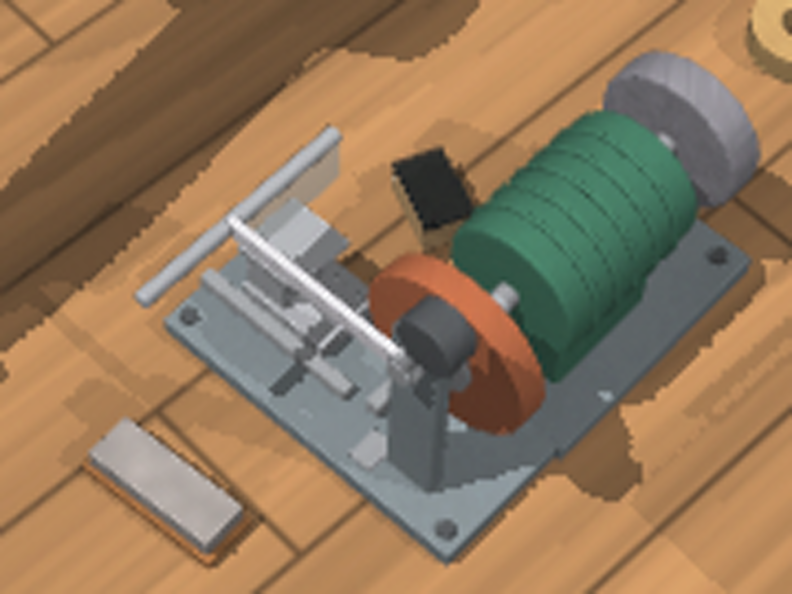

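```bash
cat > h.py <<'E'
import numpy as np, cv2
from scipy.optimize import least_squares
from plant import *
CAL={c:calibration(c) for c in ("scene","top")}
def proj(c,P):
    k=CAL[c]; X=np.atleast_2d(P)@np.array(k['R']).T+np.array(k['t']); x=X@np.array(k['intrinsics']).T
    return x[:,:2]/x[:,2:]
def world(g,P):  # grinder mm -> world m
    P=np.atleast_2d(P)/1000.; c,s=np.cos(g[2]),np.sin(g[2])
    return np.c_[g[0]+c*P[:,0]-s*P[:,1], g[1]+s*P[:,0]+c*P[:,1], P[:,2]]
E
cat > fit.py <<'E'
from h import *
G={'top':[((-225,-85,20),(604,499)),((-225,45,20),(438,515)),((-160,-155,200),(729,389)),((-160,45,200),(423,417)),((-70,-36,32),(521,301)),((-70,36,32),(428,313))],
'scene':[((-225,-85,20),(167,323)),((75,-85,20),(447,556)),((-160,-155,200),(146,299)),((-160,45,200),(333,133))]}
M={'top':(3.8,195,100),'scene':(4.4,240,150)}
def px(c,u): f,a,b=M[c]; return (np.array(u)+.5)/f-.5+[a,b]
def res(g): return np.concatenate([(proj(c,world(g,[p for p,_ in L]))-px(c,[u for _,u in L])).ravel() for c,L in G.items()])
r=least_squares(res,[.71,0,0],loss='soft_l1');g=r.x;print(g.round(4),res(g).reshape(-1,2).round(1).tolist())
np.save('g.npy',g)
def box(x0,x1,y0,y1,z0,z1):
    v=[(x,y,z) for x in(x0,x1) for y in(y0,y1) for z in(z0,z1)]
    return [(v[i],v[j]) for i in range(8) for j in range(i) if bin(i^j).count('1')==1]
import sys
d=float(sys.argv[1])
E=box(-225,75,-85,45,0,20)+box(-225,-70,30,42,20,32)+box(-225,-70,-42,-30,20,32)+[((-160,-155,200),(-160,45,200)),((10,-66,200),(-160,-66,200))]
xr=-138-d
R=box(xr,xr+60,-31,31,92,100)+box(xr,xr+85,-28,28,20,40)
out=[]
for c in('top','scene'):
    f,a,b=M[c];im=cv2.imread(f'pics/{c}c.png')
    for L,col in((E,(0,255,255)),(R,(0,0,255))):
        for p,q in L:
            u=(proj(c,world(g,[p,q]))-[a,b]+.5)*f-.5
            cv2.line(im,*[tuple(int(t) for t in w) for w in u],col,1)
    out.append(im[:570,:] if c=='scene' else im)
x=[cv2.resize(o[200:570,400:790] if i==0 else o[100:470,80:470],(400,380)) for i,o in enumerate(out)]
cv2.imwrite('pics/ov%d.png'%d,np.hstack(x))
for n,p in dict(push_bar=(-160,-112,200),rest_face=(xr,0,38),home=(-138,0,38)).items(): print(n,world(g,p).round(4))
E
python3 fit.py 45
```

```text
[ 0.699  -0.0181  0.0749] [[1.1, -0.4], [-0.8, 0.2], [-0.3, -1.0], [-0.0, 0.1], [0.1, -1.0], [-0.8, -1.5], [-2.0, -1.7], [-0.6, -0.5], [-2.2, 0.0], [-0.2, -0.8]]
push_bar [[ 0.5478 -0.1418  0.2   ]]
rest_face [[ 0.5165 -0.0318  0.038 ]]
home [[ 0.5614 -0.0284  0.038 ]]
```

View pics/ov45.png

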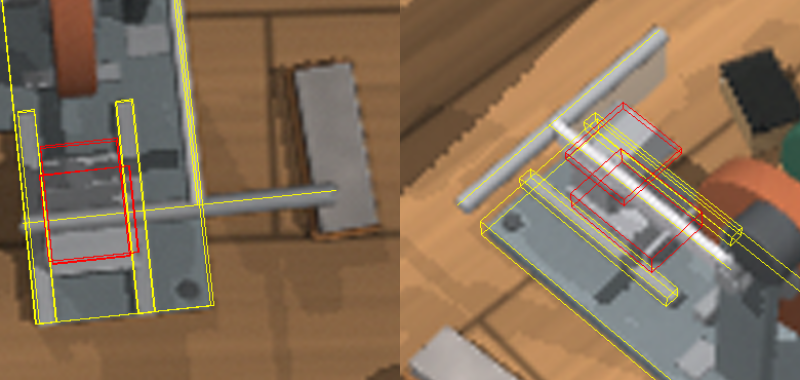

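The overlay fits within about 2–3 mm: the bar, base plate and rest plate (45 mm short) line up in the top view, left half. Next: tool yaw and approach numbers.

```bash
python3 - <<'E'
from h import *
from scipy.spatial.transform import Rotation as Ro
g=np.load('g.npy');s=get_state();R=Ro.from_quat(s['tcp_rot']).as_matrix()
print(R.round(3)); z=R[:,2]; a=np.degrees(np.arctan2(z[1],z[0])); print('jaw yaw',a,'want',90+np.degrees(g[2]))
print(s['eef_pos'].round(4) if hasattr(s['eef_pos'],'round') else s['eef_pos'],s['time'])
for p in [(-220,-116,170),(-178,-116,170),(-160,-116,200),(-260,0,120),(-225,0,34),(-149,0,34)]: print(p,world(g,p).round(4))
E
```

```text
[[ 0.     0.906  0.423]
 [-0.     0.423 -0.906]
 [-1.    -0.     0.   ]]
jaw yaw -64.97522571810262 want 94.29271927861734
[ 0.2856 -0.6116  0.2314] 1.1
(-220, -116, 170) [[ 0.4883 -0.1502  0.17  ]]
(-178, -116, 170) [[ 0.5301 -0.1471  0.17  ]]
(-160, -116, 200) [[ 0.5481 -0.1457  0.2   ]]
(-260, 0, 120) [[ 0.4397 -0.0376  0.12  ]]
(-225, 0, 34) [[ 0.4746 -0.0349  0.034 ]]
(-149, 0, 34) [[ 0.5504 -0.0292  0.034 ]]
```

Request:
{"name": "servo_tool", "arguments": {
  "deltas": [
    [[0.08, 0.18, 0, -0.05], [0.16, 0.36, 0, -0.1], [0.24, 0.54, 0, -0.15], [0.32, 0.72, 0, -0.2], [0.4, 0.9, 0, -0.23]]
  ],
  "claw": -1,
  "force": 30
}}

```text
time: 1.6
eef_pos: [0.3258, -0.5209, 0.2314]
tcp_rot: [0.481, 0.518, -0.481, 0.518]
contact_force: [-0.1, 0.3, -0.1]
opening: 0.142
```

Request:
{"name": "servo_tool", "arguments": {
  "deltas": [
    [[0.08, 0.18, 0, 0], [0.16, 0.36, 0, 0], [0.24, 0.54, 0, 0], [0.32, 0.72, 0, 0], [0.4, 0.9, 0, 0]]
  ]
}}

```text
time: 2.1
eef_pos: [0.3662, -0.4301, 0.2314]
tcp_rot: [0.481, 0.519, -0.481, 0.519]
contact_force: [0.4, -0.1, 1.4]
opening: 0.002
```

Request:
{"name": "servo_tool", "arguments": {
  "deltas": [
    [[0.08, 0.18, 0, 0], [0.16, 0.36, 0, 0], [0.24, 0.54, 0, 0], [0.32, 0.72, 0, 0], [0.4, 0.9, 0, 0]]
  ]
}}

```text
time: 2.6
eef_pos: [0.4061, -0.3401, 0.2314]
tcp_rot: [0.481, 0.519, -0.481, 0.519]
contact_force: [0.6, 0.6, 0.4]
opening: -0.001
```

Request:
{"name": "servo_tool", "arguments": {
  "deltas": [
    [[0.08, 0.18, 0, 0], [0.16, 0.36, 0, 0], [0.24, 0.54, 0, 0], [0.32, 0.72, 0, 0], [0.4, 0.9, 0, 0]]
  ]
}}

```text
time: 3.1
eef_pos: [0.446, -0.25, 0.2314]
tcp_rot: [0.481, 0.519, -0.481, 0.519]
contact_force: [-0.1, -0.9, -0.8]
opening: 0.001
```

Request:
{"name": "servo_tool", "arguments": {
  "deltas": [
    [[0.08, 0.2, 0, 0], [0.16, 0.4, 0, 0], [0.24, 0.6, 0, 0], [0.32, 0.8, 0, 0], [0.4, 1.0, 0, 0]]
  ]
}}

```text
time: 3.6
eef_pos: [0.4858, -0.1499, 0.2314]
tcp_rot: [0.481, 0.519, -0.481, 0.519]
contact_force: [0.1, 0.2, -0.6]
opening: 0.0
```

Request:
{"name": "servo_tool", "arguments": {
  "deltas": [
    [[0, 0, -0.2, 0], [0, 0, -0.4, 0], [0, 0, -0.6, 0], [0.15, 0, -0.6, 0], [0.3, 0, -0.6, 0]]
  ]
}}

```text
time: 4.1
eef_pos: [0.5152, -0.1504, 0.1703]
tcp_rot: [0.481, 0.519, -0.481, 0.518]
contact_force: [-0.1, 0.4, 0.9]
opening: 0.002
```

Request:
{"name": "servo_tool", "arguments": {
  "deltas": [
    [[0.04, 0, 0, 0], [0.08, 0, 0, 0], [0.1, 0, 0, 0], [0.12, 0, 0, 0], [0.14, 0, 0, 0]]
  ]
}}

```text
time: 4.6
eef_pos: [0.5295, -0.1516, 0.1714]
tcp_rot: [0.481, 0.518, -0.481, 0.518]
contact_force: [0.6, -0.8, 0.3]
opening: 0.002
```

Request:
{"name": "servo_tool", "arguments": {
  "deltas": [
    [[0.01, 0, 0, 0], [0.02, 0, 0, 0], [0.03, 0, 0, 0], [0.04, 0, 0, 0], [0.04, 0, 0, 0]]
  ]
}}

```text
time: 5.1
eef_pos: [0.5316, -0.1516, 0.1713]
tcp_rot: [0.479, 0.52, -0.482, 0.517]
contact_force: [-8.6, 0.6, 5.4]
opening: 0.001
```

Request:
{"name": "servo_tool", "arguments": {
  "deltas": [
    [[0.02, 0, 0.04, 0], [0.02, 0, 0.08, 0], [0.025, 0, 0.12, 0], [0.03, 0, 0.16, 0], [0.035, 0, 0.2, 0]]
  ]
}}

```text
time: 5.6
eef_pos: [0.5322, -0.1515, 0.1885]
tcp_rot: [0.477, 0.523, -0.484, 0.514]
contact_force: [-11.7, -2.1, -1.1]
opening: 0.002
```

```bash
python3 - <<'E'
from h import *
im=read_camera('scene');s=get_state();print(s['contact_force'],s['eef_pos'],s['time'])
a=im[150:285,240:420];b=read_camera('top')[100:250,195:405]
a=cv2.resize(a,(400,300),interpolation=cv2.INTER_CUBIC);b=cv2.resize(b,(400,300),interpolation=cv2.INTER_CUBIC)
cv2.imwrite('pics/p1.png',np.hstack([a,b]))
E
```

```text
[-13.42133802  -1.11067366  -1.19153095] [ 0.53230123 -0.15149351  0.18929976] 5.65
```

View pics/p1.png

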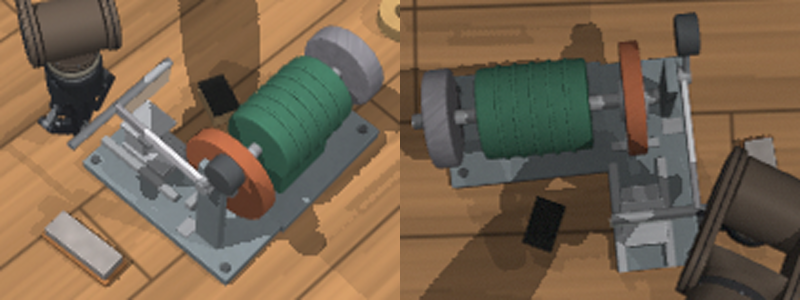

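The picture shows the fingers by the bar's bare end (scene ~(75,140)), the bar and counterweight having moved slightly: the bar comes along with the fingers. Carry on along the arc.

Request:
{"name": "servo_tool", "arguments": {
  "deltas": [
    [[0.02, 0, 0.08, 0], [0.04, 0, 0.16, 0], [0.06, 0, 0.24, 0], [0.085, 0, 0.32, 0], [0.11, 0, 0.4, 0]]
  ]
}}

```text
time: 6.2
eef_pos: [0.5405, -0.1509, 0.2287]
tcp_rot: [0.476, 0.526, -0.485, 0.512]
contact_force: [-22.5, 0.9, 5.0]
opening: -0.001
```

Request:
{"name": "servo_tool", "arguments": {
  "deltas": [
    [[0.035, 0, 0.1, 0], [0.07, 0, 0.19, 0], [0.11, 0, 0.28, 0], [0.155, 0, 0.36, 0], [0.2, 0, 0.43, 0]]
  ]
}}

```text
time: 6.7
eef_pos: [0.5638, -0.1493, 0.2753]
tcp_rot: [0.479, 0.524, -0.482, 0.514]
contact_force: [-15.3, 8.3, 9.3]
opening: 0.002
```

Request:
{"name": "servo_tool", "arguments": {
  "deltas": [
    [[0.09, 0, 0.11, 0], [0.18, 0, 0.21, 0], [0.28, 0, 0.3, 0], [0.38, 0, 0.38, 0], [0.49, 0, 0.44, 0]]
  ]
}}

```text
time: 7.2
eef_pos: [0.6175, -0.1515, 0.3192]
tcp_rot: [0.481, 0.518, -0.481, 0.519]
contact_force: [-0.8, 0.4, -0.9]
opening: -0.003
```

Request:
{"name": "servo_tool", "arguments": {
  "deltas": [
    [[-0.2, 0, 0, 0], [-0.4, 0, 0, 0], [-0.6, 0, 0, 0], [-0.8, 0, 0, 0], [-1.0, 0, 0, 0]]
  ]
}}

```text
time: 7.7
eef_pos: [0.5165, -0.1516, 0.3182]
tcp_rot: [0.481, 0.518, -0.481, 0.519]
contact_force: [-0.7, -0.1, -0.1]
opening: 0.003
```

Request:
{"name": "servo_tool", "arguments": {
  "deltas": [
    [[-0.15, 0.1, -0.1, 0], [-0.3, 0.25, -0.3, 0], [-0.45, 0.5, -0.5, 0], [-0.55, 0.7, -0.7, 0], [-0.65, 0.8, -0.9, 0]]
  ]
}}

```text
time: 8.2
eef_pos: [0.4516, -0.0703, 0.2277]
tcp_rot: [0.481, 0.518, -0.48, 0.519]
contact_force: [0.8, 0.4, 0.5]
opening: -0.002
```

```bash
python3 - <<'E'
from h import *
im=read_camera('scene');s=get_state();print(s['contact_force'],s['eef_pos'],s['time'],s['qpos'])
print([(np.round(r['at'],3).tolist(),round(r['p'],2)) for r in recognise('scene','guard')[:2]])
a=im[150:285,240:420];b=read_camera('top')[100:250,195:405]
a=cv2.resize(a,(400,300),interpolation=cv2.INTER_CUBIC);b=cv2.resize(b,(400,300),interpolation=cv2.INTER_CUBIC)
cv2.imwrite('pics/p2.png',np.hstack([a,b]))
E
```

```text
[-1.24170638  1.45274993 -2.07897222] [ 0.44852484 -0.06868133  0.22346311] 8.25 [-3.76749148e-01 -2.09916779e-01  2.10290376e+00  1.04487327e-03
  1.25611198e+00  1.11683324e+00]
[([0.717, -0.065, 0.368], 0.7)]
```

View pics/p2.png

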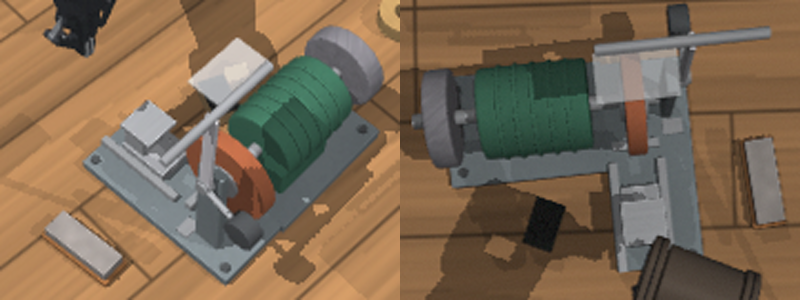

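The picture shows the guard upright, bar overhead at scene (160–270, 65–160), counterweight down behind; the rest is fully visible and undisturbed. Now the rest.

Request:
{"name": "servo_tool", "arguments": {
  "deltas": [
    [[0.02, 0.08, -0.15, 0], [0.05, 0.16, -0.35, 0], [0.08, 0.24, -0.55, 0], [0.1, 0.32, -0.75, 0], [0.12, 0.34, -0.95, 0]]
  ]
}}

```text
time: 8.85
eef_pos: [0.4662, -0.0382, 0.1345]
tcp_rot: [0.481, 0.517, -0.48, 0.52]
contact_force: [-0.7, 0.2, -0.6]
opening: 0.002
```

Request:
{"name": "servo_tool", "arguments": {
  "deltas": [
    [[0, 0, -0.2, 0], [0, 0, -0.4, 0], [0, 0, -0.6, 0], [0, 0, -0.8, 0], [0, 0, -0.92, 0]]
  ]
}}

```text
time: 9.35
eef_pos: [0.4654, -0.0385, 0.0412]
tcp_rot: [0.481, 0.518, -0.481, 0.519]
contact_force: [0.3, -0.4, 0.2]
opening: 0.004
```

Request:
{"name": "servo_tool", "arguments": {
  "deltas": [
    [[0.06, 0.03, -0.03, 0], [0.12, 0.04, -0.06, 0], [0.18, 0.045, -0.06, 0], [0.24, 0.05, -0.06, 0], [0.3, 0.053, -0.06, 0]]
  ]
}}

```text
time: 9.85
eef_pos: [0.4947, -0.0324, 0.0361]
tcp_rot: [0.48, 0.519, -0.481, 0.519]
contact_force: [-7.5, -2.0, 7.5]
opening: 0.004
```

Request:
{"name": "servo_tool", "arguments": {
  "deltas": [
    [[0.03, 0.002, 0, 0], [0.06, 0.004, 0, 0], [0.09, 0.006, 0, 0], [0.12, 0.009, 0, 0], [0.15, 0.012, 0, 0]]
  ]
}}

```text
time: 10.35
eef_pos: [0.5082, -0.0311, 0.0361]
tcp_rot: [0.48, 0.52, -0.482, 0.518]
contact_force: [-8.5, -1.3, 8.3]
opening: 0.003
```

```bash
python3 - <<'E'
from h import *
im=read_camera('scene');s=get_state();print(s['contact_force'],s['eef_pos'],s['time'],s['wrist_torque'])
u=proj('scene',s['eef_pos'])[0];print(u)
x,y=int(u[0]),int(u[1])
a=im[y-55:y+35,x-50:x+70];w=read_camera('wrist')
a=cv2.resize(a,(400,300),interpolation=cv2.INTER_CUBIC);b=cv2.resize(w,(400,300))
cv2.imwrite('pics/p3.png',np.hstack([a,b]))
for c in ('scene','wrist'): print([(np.round(r['at'],3).tolist(),round(r['p'],2)) for r in recognise(c,'rest')[:2]])
E
```

```text
[-6.29507686  0.24914992  7.14204156] [ 0.50886373 -0.03114809  0.03613939] 10.4 [-0.07795301  0.57942122 -0.01773735]
[299.97679886 209.19965637]
[([0.568, -0.036, 0.101], 0.59)]
[([0.568, -0.025, 0.098], 0.65)]
```

View pics/p3.png

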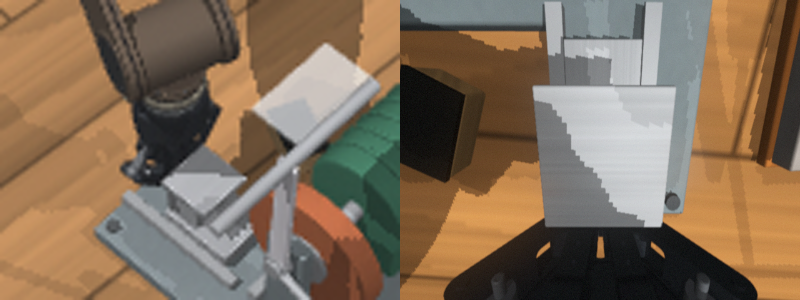

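The crops show the knuckles above the fingers touching the rest's top plate edge (left (165,180); right (545–660,225)). The rest has slid along by about 14 mm and isn't tipped. I'll back off and raise the tool so the finger pads push on the flat face instead.

Request:
{"name": "servo_tool", "arguments": {
  "deltas": [
    [[-0.1, -0.007, 0, 0], [-0.2, -0.015, 0, 0], [-0.2, -0.015, 0.07, 0], [-0.2, -0.015, 0.14, 0], [-0.2, -0.015, 0.19, 0]]
  ]
}}

```text
time: 11.05
eef_pos: [0.4898, -0.0328, 0.0556]
tcp_rot: [0.481, 0.518, -0.48, 0.519]
contact_force: [0.1, 1.1, 0.2]
opening: 0.001
```

Request:
{"name": "servo_tool", "arguments": {
  "deltas": [
    [[0.06, 0.004, 0, 0], [0.1, 0.007, 0, 0], [0.14, 0.01, 0, 0], [0.17, 0.013, 0, 0], [0.2, 0.015, 0, 0]]
  ]
}}

```text
time: 11.55
eef_pos: [0.5092, -0.031, 0.054]
tcp_rot: [0.481, 0.519, -0.481, 0.518]
contact_force: [-0.5, -0.4, -0.4]
opening: -0.004
```

Request:
{"name": "servo_tool", "arguments": {
  "deltas": [
    [[0.03, 0.002, 0, 0], [0.06, 0.004, 0, 0], [0.09, 0.006, 0, 0], [0.11, 0.008, 0, 0], [0.13, 0.01, 0, 0]]
  ]
}}

```text
time: 12.05
eef_pos: [0.5218, -0.03, 0.054]
tcp_rot: [0.481, 0.519, -0.481, 0.518]
contact_force: [-2.8, -1.0, -0.0]
opening: 0.002
```

Request:
{"name": "servo_tool", "arguments": {
  "deltas": [
    [[0.04, 0.003, 0, 0], [0.08, 0.006, 0, 0], [0.12, 0.009, 0, 0], [0.16, 0.012, 0, 0], [0.2, 0.015, 0, 0]]
  ]
}}

```text
time: 12.55
eef_pos: [0.5425, -0.0286, 0.0543]
tcp_rot: [0.481, 0.519, -0.481, 0.518]
contact_force: [-3.5, 0.7, 0.2]
opening: 0.002
```

Request:
{"name": "servo_tool", "arguments": {
  "deltas": [
    [[0.01, 0.001, 0, 0], [0.02, 0.002, 0, 0], [0.03, 0.003, 0, 0], [0.04, 0.003, 0, 0], [0.05, 0.004, 0, 0]]
  ]
}}

```text
time: 13.05
eef_pos: [0.547, -0.0282, 0.0543]
tcp_rot: [0.481, 0.519, -0.481, 0.518]
contact_force: [-4.2, -0.2, 0.8]
opening: 0.0
```

Request:
{"name": "servo_tool", "arguments": {
  "deltas": [
    [[0.005, 0, 0, 0], [0.01, 0.001, 0, 0], [0.015, 0.001, 0, 0], [0.02, 0.002, 0, 0], [0.02, 0.002, 0, 0]]
  ]
}}

```text
time: 13.55
eef_pos: [0.5492, -0.028, 0.0543]
tcp_rot: [0.481, 0.518, -0.481, 0.519]
contact_force: [-2.8, -1.0, 0.6]
opening: 0.004
```

Request:
{"name": "servo_tool", "arguments": {
  "deltas": [
    [[0.005, 0, 0, 0], [0.01, 0.001, 0, 0], [0.015, 0.001, 0, 0], [0.02, 0.002, 0, 0], [0.02, 0.002, 0, 0]]
  ]
}}

```text
time: 14.05
eef_pos: [0.5495, -0.0278, 0.0541]
tcp_rot: [0.48, 0.52, -0.482, 0.517]
contact_force: [-7.9, -0.2, 4.2]
opening: 0.001
```

Request:
{"name": "servo_tool", "arguments": {
  "deltas": [
    [[0.003, 0, 0, 0], [0.006, 0, 0, 0], [0.006, 0, 0, 0], [0.006, 0, 0, 0], [0.006, 0, 0, 0]]
  ]
}}

```text
time: 14.55
eef_pos: [0.5496, -0.0277, 0.0541]
tcp_rot: [0.479, 0.52, -0.482, 0.517]
contact_force: [-9.8, -1.4, 4.6]
opening: 0.003
```

Request:
{"name": "servo_tool", "arguments": {
  "deltas": [
    [[-0.05, 0, 0, 0], [-0.2, -0.01, 0, 0], [-0.4, -0.03, 0, 0], [-0.6, -0.04, 0.1, 0], [-0.75, -0.05, 0.3, 0]]
  ]
}}

```text
time: 15.05
eef_pos: [0.4755, -0.0326, 0.0835]
tcp_rot: [0.481, 0.519, -0.481, 0.518]
contact_force: [0.1, -0.4, 0.4]
opening: -0.004
```

Request:
{"name": "servo_tool", "arguments": {
  "deltas": [
    [[0, -0.15, 0.2, 0], [-0.05, -0.3, 0.4, 0], [-0.05, -0.5, 0.6, 0], [-0.05, -0.7, 0.8, 0], [-0.05, -0.9, 1.0, 0]]
  ]
}}

```text
time: 15.55
eef_pos: [0.4728, -0.1239, 0.1861]
tcp_rot: [0.481, 0.517, -0.48, 0.52]
contact_force: [-0.4, 0.3, -1.1]
opening: 0.001
```

Request:
{"name": "servo_tool", "arguments": {
  "deltas": [
    [[0, -0.2, 0.1, 0], [0, -0.4, 0.2, 0], [0, -0.6, 0.3, 0], [0, -0.8, 0.4, 0], [0, -1.0, 0.5, 0]]
  ]
}}

```text
time: 16.05
eef_pos: [0.4727, -0.2241, 0.2356]
tcp_rot: [0.481, 0.517, -0.48, 0.52]
contact_force: [-0.1, 0.5, 0.5]
opening: 0.001
```

```bash
sed -i "s#pics/{c}c.png#pics/{c}f.png#;s#ov%d#fin%d#" fit.py; python3 - <<'E'
from h import *
s=get_state();print(s['contact_force'],s['eef_pos'],s['time'])
for c,(y0,y1,x0,x1,f) in dict(top=(100,250,195,405,3.8),scene=(150,285,240,420,4.4)).items():
    im=read_camera(c);cv2.imwrite(f"pics/{c}f.png",cv2.resize(im[y0:y1,x0:x1],None,fx=f,fy=f,interpolation=cv2.INTER_CUBIC))
    for q in('rest','guard','whetstone','honing_block'): print(c,q,[(np.round(r['at'],3).tolist(),round(r['p'],2)) for r in recognise(c,q)[:1]])
E
python3 fit.py 0
```

```text
[-0.11630408  0.52485178  0.45678411] [ 0.47270092 -0.22414871  0.23563784] 16.05
top rest [([0.596, -0.028, 0.104], 0.88)]
top guard [([0.704, -0.044, 0.375], 0.6)]
top whetstone [([0.588, -0.209, 0.031], 0.94)]
top honing_block [([0.542, 0.114, 0.032], 0.7)]
scene rest [([0.598, -0.038, 0.055], 0.69)]
scene guard [([0.718, -0.062, 0.371], 0.68)]
scene whetstone [([0.601, -0.22, 0.032], 0.92)]
scene honing_block [([0.602, -0.218, 0.036], 0.56)]
[ 0.699  -0.0181  0.0749] [[1.1, -0.4], [-0.8, 0.2], [-0.3, -1.0], [-0.0, 0.1], [0.1, -1.0], [-0.8, -1.5], [-2.0, -1.7], [-0.6, -0.5], [-2.2, 0.0], [-0.2, -0.8]]
push_bar [[ 0.5478 -0.1418  0.2   ]]
rest_face [[ 0.5614 -0.0284  0.038 ]]
home [[ 0.5614 -0.0284  0.038 ]]
```

View pics/fin0.png

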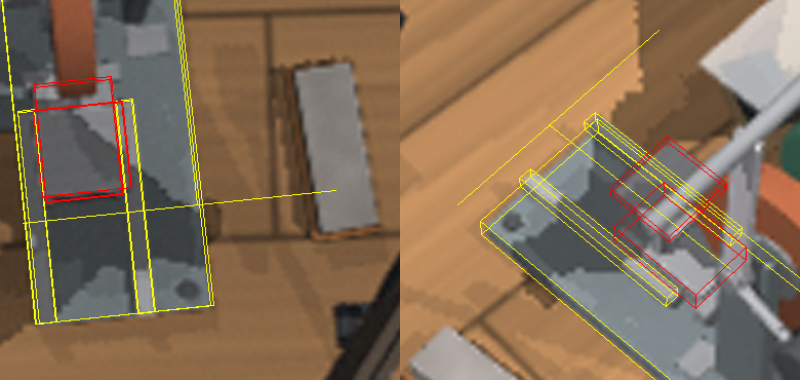

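View pics/topf.png

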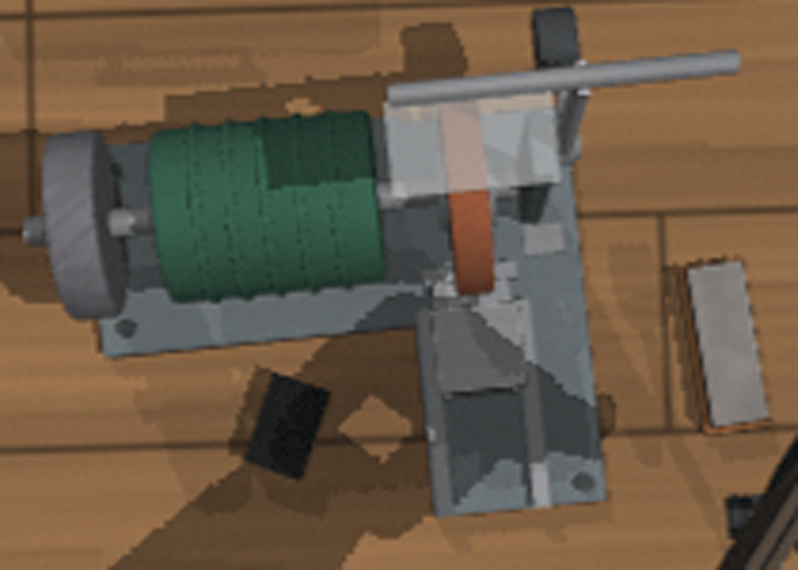

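The final views show the guard upright with its bar at top (390–740, 50–100). The rest is level and against the stop, with its near edge at (437–525, 390), on the predicted home outline within 2–3 mm. The whetstone and honing block haven't moved, and the arm is clear.

```bash
python3 -c "
from plant import *
print(sign_off(),get_state()['time'])"
```

```text
the job is handed in; nothing more can be done
the job is handed in; nothing more can be done
```

The job is handed in at about 16 s: the spark guard is up and staying up by itself, and the tool rest is home against its stop.

- **Guard:** I pushed the bare end of the bar up along its arc with shut fingers pressed against its side. It passed balance and swung over by itself. The last checks put the bar at about 0.37 m, as expected for upright, still there about 9 s later.
- **Tool rest:** It stopped hard with the fingers at x = 0.5495, where I had predicted 0.5504. The force rose from about 3 N while sliding to 10 N at the stop with no further travel. The picture agrees with the home outline within 2–3 mm.
- **Clearance:** The wrist reads about 0 N, the arm is clear, and the whetstone and honing block were where they started. The scene camera's network reported the honing block at the whetstone's place. I took this as a false report because the top view shows the block unmoved. I did not check the things further off, such as the mug and bottle; nothing touched them by force readings.

**Not as planned:**
- For the first 14 mm or so, the gripper's knuckles touched the rest's top plate edge with about 8 N forwards and 8 N downwards. I backed off and raised the tool so the finger pads did the rest of the pushing.
- That put the push about 34 mm above the rest's underside instead of the suggested 18 mm.
- At the stop there was about 4.6 N of upward force on the fingers, so slight lifting of the rest's back edge can't be fully ruled out. The pictures showed no tipping.

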